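# Roll the sample bar into the V-cradle

## Task

Roll the aluminium bar across the bench with your fingertips, up the low ramp and over the ridge into the groove of the V-cradle, then push it lengthwise along the groove until its end rests against the stop plate. Roll it at a steady, slow pace; do not pick it up at any time, and leave the other things on the bench where they are. Finish with the bar lying at rest in the groove against the stop, and your fingers off it.

Things in the scene. Friction and masses are not known exactly. Their poses are not given: they have to be found in the camera images.
- bar: Plain aluminium round bar, 44 mm diameter, 120 mm long, about 0.5 kg, flat ends, lying on the bench beside the cradle's ramp, within 10 degrees of the groove's direction. Origin at its centre (22 mm above the bench at the start), x along its axis; y and z turn as it rolls. Polished: friction about 0.35. Pushed at mid-height it rolls; let go at a slow pace it rolls on a centimetre or two.
- cradle: V-cradle of aluminium and steel, fixed to the bench, x = -110 to 95 mm. Origin on the bench surface, z up, x along the groove; the bar comes in from the -y side. From -y to +y (mm): ramp from bench level at y = -76 to 13 high at y = -24, flat ridge 13 high to y = -20, then the V-groove, its far flank climbing to 40 high at y = 33. The groove's -x end is open.
- seat (a point): Where the bar's centre lies when it is in the groove with its end against the stop: cradle x = 20, y = 0, z = 27 mm. Axes as the cradle. Anywhere in the groove the bar's centre has cradle y = 0, z = 27 mm. V: near flank falls at 30 degrees from the ridge to y = -2, far flank climbs at 60 degrees from y = 13. The bar slides along the groove at 2 to 4 N.
- stop (a point): Centre of the stop plate's inner face (facing -x), at cradle x = 80, y = 16, z = 23 mm. The steel stop plate closes the +x end of the groove, 12 mm thick, 60 mm across (y = -14 to 46), 46 mm high. Axes as the cradle.
- case: Bystander: small blue case with metal edges, 90 x 75 x 55 mm high. Origin at the centre of its underside.
- jar: Bystander: amber lidded jar, 50 mm diameter, 70 mm high. Origin at the centre of its underside.
- slug: Bystander: brass slug standing on end, 32 mm diameter, 60 mm high. Origin at the centre of its underside.
- mouse: Bystander: grey computer mouse, 105 x 60 x 31 mm high. Origin at the centre of its underside.
Not all that is in view belongs to the job. What is shaped like the bar but green is not meant. Leave any purple look-alike of the cradle alone.

How it is judged:
By the outcome, as a careful person would: the job done as asked, in the order asked, and still so for the second after the job is handed in, with the robot touching nothing.
It also fails if it takes over 48 s, if anything falls off the work surface, if the arm or the gripper's body presses on something with over 40 N, if the wrist force passes 120 N, or if a joint passes its speed limit or range.

## Robot

A 7-joint arm with a two-finger parallel gripper is mounted at the origin on the work surface. World frame = base frame: x ahead of the robot, y to its left, z up, the work surface at z = 0. Lengths are in m, angles in rad, forces in N, time in s.
With the tool pointing down it reaches from about 0.4 to 0.85 m from the base axis. Payload 10.4 kg.
Tool frame: the origin (TCP) lies midway between the tips of the shut fingers; the grasp point (between the pads) lies 19 mm behind it; z points along the fingers, y is the line along which they close (so a half turn about z gives the same grasp; the last joint's range is limited). The gripper opens to 85 mm and grips with 20 to 120 N. Pads are 22 mm wide; open, the fingers measure 114 mm over their backs; the gripper's body (76 mm by 85 mm) begins 54 mm behind the grasp point. The pads swing forward as they close: fully open they stand 13 mm farther back than shut.
Start: joints at [-1.161, 0.332, -0.065, 1.46, 0.022, 1.35, -0.088], TCP at [0.262, 0.567, 0.231] pointing down, gripper open.
Joint ranges: [-2.6, 2.6], [-0.5, 2.12], [-1.47, 1.34], [0.16, 2.42], [-1.27, 4.41], [0.06, 2.06], [-2.6, 2.6]. Speed limits (rad/s): [2.22, 2.22, 2.79, 2.79, 3.14, 3.14, 3.14].

## Interface

Orientations are given as a rotation vector (axis times angle).
In Python, from cell import sensors, optics, workorder gives the robot as it stands.
- The arm moves only by the tool jog_arm, never from a script. Its argument "moves" is a list of rows, each an object of numbers: "dx", "dy", "dz": the shift along the world's x, y, z normalised to -1 to 1, where 1 is 0.2 m; "yaw": the turn about the world's z normalised to -1 to 1, where 1 is 180 degrees; "jaw": the opening, from 0 (shut) to 1 (fully open). A call has 1 to 20 rows; each row is the pose to reach, as a shift and turn from the pose commanded when the call began, turning the shorter way round; what a row does not reach only later rows make up. A row lasts 1/12 s, in which the tool goes at most 41.7 mm and 7.16 degrees, less where a joint would pass 70% of its speed; a pose out of reach is approached as far as the arm can. A call with a number of a shift or a turn outside -1 to 1 is refused whole. A call with a gripper value outside its range is refused whole. The fingers move at their own pace and stop on an object; the grip force is fixed at half the most. Time passes only in rows, so rows that repeat a pose let the fingers close. It gives the time, the measured TCP pose, the force, the opening and the grip force at its end, in the units of the state.
- sensors.observe(): the state, without advancing time (a new reading comes with each control period).
- optics.read_camera(name): name is "scene" or "top" or "wrist"; returns a dict with "frame" (400x640x3 uint8, red, green, blue), "intrinsics" (3x3 intrinsics, pixels), "T" (4x4, takes a point from camera to world coordinates). Camera axes: x right, y down, z forward; pixel columns grow to the right and rows downward; lengths in m; the calibration is good to about 2 mm. A picture is of the moment at which its call begins. There is no depth.
- workorder.hand_in(): hands the job in; it is judged then, once.
The state is a dict: "clock": time; "joint_positions": joint angles; "qd": joint speeds; "joint_torque": joint torques, N m; "tool_pos": TCP position; "eef_rot": TCP orientation; "wrist_force": force on the tool from outside, world axes, zero at the start; "moment": the same for the moment, N m; "grip_width": finger opening in m; "grasp_force": force on a finger pad.
Only numpy, scipy, OpenCV 4.12 (cv2) and the standard library are available. Lean on these libraries where they do the work, as an engineer would, in place of code of your own. Each camera call takes 0.05 s, during which the arm holds its last target. There are 200 camera calls.

## Working session

There is one attempt and no reset: what is moved stays moved. The work goes in short steps, Python scripts to look and compute and a tool call to move; the robot and the scene stay as the last step left them, time stands still between calls to the robot, and variables do not carry over. Pictures are saved under pics/ and viewed, at most 10 in all, crops included, and the job is handed in when it is done.

Besides the shell and the picture viewer there is one more tool, called as name(argument=value, ...) on one line, values as JSON. jog_arm: Moves the arm, as the interface text tells. Scaled input: -1 to 1 covers 0.2 m each way for a shift and 180 degrees each way for a turn. Its arguments: {"type":"object","properties":{"moves":{"type":"array"}},"required":["moves"]}

```bash
mkdir -p pics
python3 - <<'E'
from cell import sensors, optics
import cv2,numpy as np
print(sensors.observe())
for n in ("scene","top"):
    r=optics.read_camera(n); cv2.imwrite(f"pics/{n}1.png",r["frame"][...,::-1]); print(n,r["intrinsics"].round(1).tolist(),r["T"].round(3).tolist())
E
```

```text
{'clock': 0.0, 'joint_positions': array([-1.16058787,  0.33288835, -0.06471938,  1.4609692 ,  0.02163117,
        1.34992279, -0.08848499]), 'qd': array([ 2.25408322e-04, -1.30661975e-03, -3.07819065e-04, -6.72458633e-05,
        1.91605956e-04,  7.78177207e-04, -2.89930261e-03]), 'joint_torque': array([-8.43854377e-04, -6.25461459e+01,  4.84637031e-02, -3.91594112e+01,
        1.61041541e-02,  1.00146822e-02,  7.01509080e-06]), 'tool_pos': array([0.26197773, 0.56700749, 0.2304924 ]), 'eef_rot': array([-6.74416385e-01, -3.06811621e+00,  2.31454061e-03]), 'wrist_force': array([ 0.90734795,  0.17143324, -0.89162243]), 'moment': array([0.00751844, 0.0518298 , 0.03115179]), 'grasp_force': 0.0, 'grip_width': 0.08575512382786016}
scene [[459.5, 0.0, 325.6], [0.0, 459.5, 204.1], [0.0, 0.0, 1.0]] [[0.068, 0.629, -0.774, 1.429], [0.998, -0.054, 0.044, 0.003], [-0.014, -0.775, -0.632, 0.782], [0.0, 0.0, 0.0, 1.0]]
top [[444.1, 0.0, 320.2], [0.0, 444.1, 203.7], [0.0, 0.0, 1.0]] [[-0.027, -0.996, 0.088, 0.408], [-1.0, 0.025, -0.017, 0.056], [0.015, -0.089, -0.996, 1.387], [0.0, 0.0, 0.0, 1.0]]
```

View pics/top1.png

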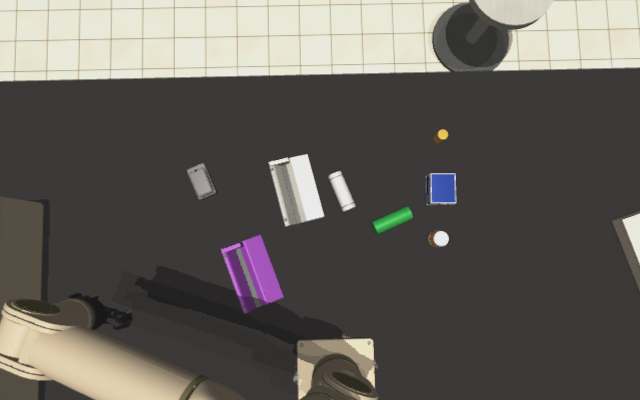

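View pics/scene1.png

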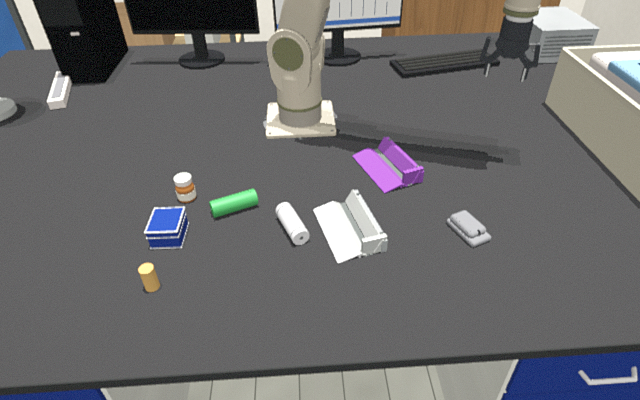

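Candidates for the bar: silver bar at top (342,191), and the green one at (392,220), which is not meant. Candidates for the cradle: silver at (297,190), and the purple one at (252,273), which is not meant. I choose the silver ones and check them in a crop.

Run:
```python
import cv2,numpy as np
a=cv2.imread("pics/top1.png")[145:235,260:365]; b=cv2.imread("pics/scene1.png")[180:270,265:400]
a=cv2.resize(a,None,fx=6,fy=6,interpolation=cv2.INTER_CUBIC);cv2.imwrite("pics/ctop.png",a)
b=cv2.resize(b,None,fx=5.9,fy=5.9,interpolation=cv2.INTER_CUBIC);cv2.imwrite("pics/cscene.png",b)
```

```text
(no output)
```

View pics/ctop.png

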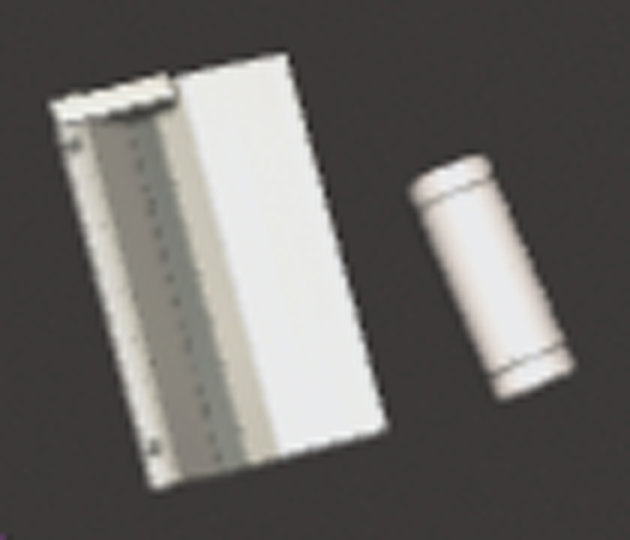

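View pics/cscene.png

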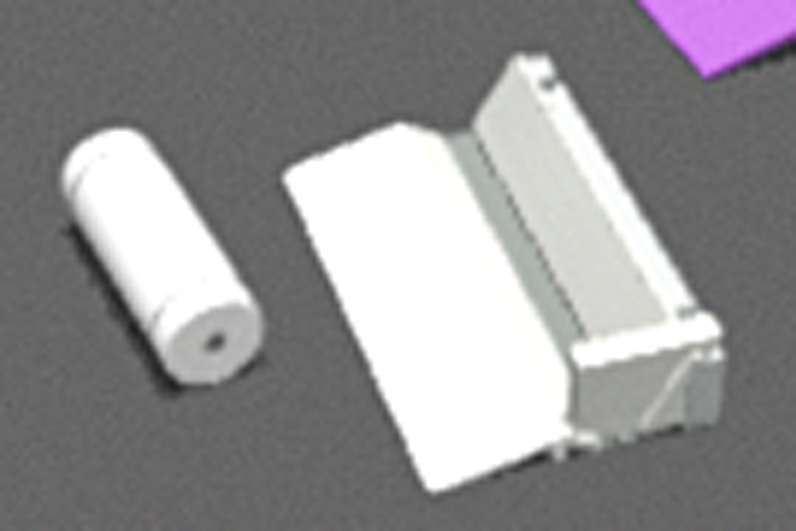

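The crops show the silver bar with ends at about (335,174) and (349,209) in the top image. The cradle's ramp foot edge runs from (308,154) to (324.5,216.5), and the stop plate is at the upper (+x) end, (269-288,160).

```bash
cat > h.py <<'E'
import numpy as np
from cell import sensors, optics
def ray(r,u,v,z):
    T=r["T"];d=T[:3,:3]@np.linalg.solve(r["intrinsics"],[u,v,1.]);o=T[:3,3];return o+d*(z-o[2])/d[2]
def proj(r,p):
    T=r["T"];c=T[:3,:3].T@(np.asarray(p)-T[:3,3]);q=r["intrinsics"]@c;return q[:2]/q[2]
E
python3 - <<'E'
from h import *
r=optics.read_camera("top");s=optics.read_camera("scene")
f=lambda a,b,z: ray(r,260+(a+.5)/6-.5,145+(b+.5)/6-.5,z)
g=lambda a,b,z: ray(s,265+(a+.5)/5.9-.5,180+(b+.5)/5.9-.5,z)
P=[f(288,55,0),f(387,430,0),f(152,490,.04),f(50,103,.046)]
Q=[g(432,493,0),g(283,175,0)]
for p in P+Q: print(p[:2].round(4))
a=P[0];b=P[1];ex=(a-b)/np.linalg.norm(a-b);ey=np.array([-ex[1],ex[0],0]);print("len",np.linalg.norm(a-b),"yaw",np.degrees(np.arctan2(ex[1],ex[0])))
O=(a+b)/2+ex*.0075+ey*.076;print("O",O.round(4))
for p in P+Q: print("cr",((p-O)@ex).round(4),((p-O)@ey).round(4))
e1=(f(410,190,.022)+f(487,155,.022))/2;e2=(f(500,400,.022)+f(575,368,.022))/2
d=e1-e2;c=(e1+e2)/2;print("bar",c.round(4),np.linalg.norm(d),np.degrees(np.arctan2(d[1],d[0])),"cr",((c-O)@ex).round(4),((c-O)@ey).round(4))
print("width",np.linalg.norm(f(410,190,.022)-f(487,155,.022)))
c2=ray(s,265+213/5.9,180+340/5.9,.022);print("near end scene",c2, "vs",e1)
R=sensors.observe();from scipy.spatial.transform import Rotation as Ro
print(Ro.from_rotvec(R["eef_rot"]).as_matrix().round(3).tolist())
E
```

```text
[0.6911 0.0669]
[0.4916 0.0201]
[0.4619 0.1406]
[0.6598 0.1881]
[0.69   0.0708]
[0.4893 0.0213]
len 0.20489106192426662 yaw 13.204160862509546
O [0.5813 0.1192 0.    ]
cr 0.0949 -0.076
cr -0.1099 -0.076
cr -0.1113 0.0481
cr 0.0922 0.0492
cr 0.0948 -0.072
cr -0.1119 -0.0743
bar [ 0.5675 -0.0361  0.022 ] 0.11884875830106288 20.979741581953565 cr -0.0489 -0.1481
width 0.04398345071407489
near end scene [ 0.61998187 -0.01164538  0.022     ] vs [ 0.62295582 -0.01486449  0.022     ]
[[-0.908, 0.419, -0.0], [0.419, 0.908, -0.001], [0.0, -0.001, -1.0]]
```

jog_arm(moves=[{"dx": 0.1,"dy": -0.2},{"dx": 0.2,"dy": -0.4},{"dx": 0.3,"dy": -0.6},{"dx": 0.4,"dy": -0.8},{"dx": 0.5,"dy": -1.0},{"dx": 0.5,"dy": -1.0}])

```text
validation failed for argument at $.mo...
```

jog_arm(moves=[{"dx": 0.1,"dy": -0.2,"yaw": -0.03},{"dx": 0.2,"dy": -0.4,"yaw": -0.06},{"dx": 0.3,"dy": -0.6,"yaw": -0.09},{"dx": 0.4,"dy": -0.8,"yaw": -0.12},{"dx": 0.5,"dy": -1.0,"yaw": -0.123},{"dx": 0.5,"dy": -1.0,"yaw": -0.123}])

```text
validation failed for argument at $.mo...
```

jog_arm(moves=[{"dx": 0.1,"dy": -0.2,"yaw": -0.03},{"dx": 0.2,"dy": -0.4,"yaw": -0.06},{"dx": 0.3,"dy": -0.6,"yaw": -0.09},{"dx": 0.4,"dy": -0.8,"yaw": -0.12},{"dx": 0.5,"dy": -1.0,"yaw": -0.123},{"dx": 0.5,"dy": -1.0,"yaw": -0.123}])

```text
validation failed for argument at $.mo...
```

jog_arm(moves=[{"dx": 0.1,"dy": -0.2,"dz": 0,"yaw": 0,"jaw": 1},{"dx": 0.2,"dy": -0.4,"dz": 0,"yaw": 0,"jaw": 1},{"dx": 0.3,"dy": -0.6,"dz": 0,"yaw": 0,"jaw": 1},{"dx": 0.4,"dy": -0.8,"dz": 0,"yaw": 0,"jaw": 1},{"dx": 0.5,"dy": -1.0,"dz": 0,"yaw": 0,"jaw": 1},{"dx": 0.5,"dy": -1.0,"dz": 0,"yaw": 0,"jaw": 1}])

```text
clock: 0.7
tool_pos: [0.3654, 0.3617, 0.2315]
eef_rot: [0.684, 3.065, -0.001]
wrist_force: [0.9, -0.2, 0.6]
grip_width: 0.0857
grasp_force: 0.0
```

jog_arm(moves=[{"dx": 0.1,"dy": -0.2,"dz": 0,"yaw": -0.03,"jaw": 1},{"dx": 0.2,"dy": -0.4,"dz": 0,"yaw": -0.06,"jaw": 1},{"dx": 0.3,"dy": -0.6,"dz": 0,"yaw": -0.09,"jaw": 1},{"dx": 0.4,"dy": -0.8,"dz": 0,"yaw": -0.12,"jaw": 1},{"dx": 0.5,"dy": -1.0,"dz": 0,"yaw": -0.123,"jaw": 1},{"dx": 0.5,"dy": -1.0,"dz": 0,"yaw": -0.123,"jaw": 1}])

```text
clock: 1.2
tool_pos: [0.4643, 0.1613, 0.2316]
eef_rot: [1.262, 2.875, -0.001]
wrist_force: [0.6, -0.9, -0.5]
grip_width: 0.0856
grasp_force: 0.0
```

jog_arm(moves=[{"dx": 0.1,"dy": -0.2,"dz": 0,"yaw": -0.03,"jaw": 1},{"dx": 0.2,"dy": -0.4,"dz": 0,"yaw": -0.06,"jaw": 1},{"dx": 0.3,"dy": -0.6,"dz": 0,"yaw": -0.09,"jaw": 1},{"dx": 0.4,"dy": -0.8,"dz": 0,"yaw": -0.12,"jaw": 1},{"dx": 0.5,"dy": -1.0,"dz": 0,"yaw": -0.123,"jaw": 1},{"dx": 0.5,"dy": -1.0,"dz": 0,"yaw": -0.123,"jaw": 1}])

```text
clock: 1.7
tool_pos: [0.5632, -0.0391, 0.2315]
eef_rot: [1.789, 2.58, -0.002]
wrist_force: [0.0, -0.1, -0.3]
grip_width: 0.0854
grasp_force: 0.0
```

jog_arm(moves=[{"dx": 0.05,"dy": -0.12,"dz": -0.15,"yaw": 0,"jaw": 0.9},{"dx": 0.11,"dy": -0.24,"dz": -0.3,"yaw": 0,"jaw": 0.85},{"dx": 0.11,"dy": -0.24,"dz": -0.5,"yaw": 0,"jaw": 0.85},{"dx": 0.11,"dy": -0.24,"dz": -0.65,"yaw": 0,"jaw": 0.85},{"dx": 0.11,"dy": -0.24,"dz": -0.65,"yaw": 0,"jaw": 0.85},{"dx": 0.11,"dy": -0.24,"dz": -0.65,"yaw": 0,"jaw": 0.85}])

```text
clock: 2.2
tool_pos: [0.5833, -0.0804, 0.1007]
eef_rot: [-1.78, -2.586, 0.003]
wrist_force: [0.7, -0.5, -0.6]
grip_width: 0.0728
grasp_force: 0.0
```

Run:
```python
from h import *
import cv2
r=optics.read_camera("wrist");cv2.imwrite("pics/w1.png",r["frame"][...,::-1]);print(sensors.observe()["tool_pos"],r["T"].round(3).tolist())
```

```text
[ 0.58464059 -0.08052084  0.10261455] [[0.934, 0.341, 0.105, 0.556], [0.357, -0.89, -0.283, -0.008], [-0.003, 0.302, -0.953, 0.244], [0.0, 0.0, 0.0, 1.0]]
```

View pics/w1.png

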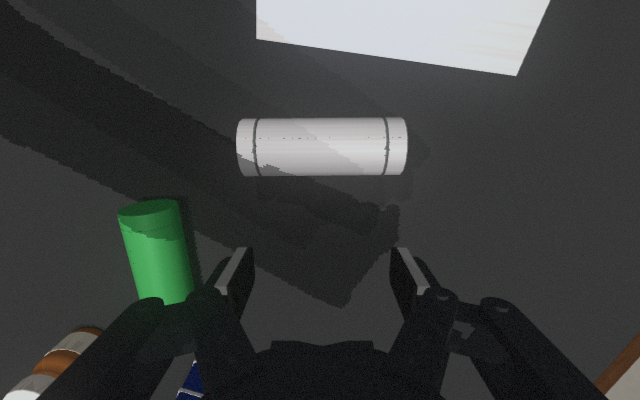

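Run:
```python
from h import *
r=optics.read_camera("wrist")
a=ray(r,517,76,0);b=ray(r,256,40,0);ex=(a-b)/np.linalg.norm(a-b);ey=np.array([-ex[1],ex[0],0])
O=(a+b)/2+ex*.0075+ey*.076
print(a[:2],b[:2],np.linalg.norm(a-b),np.degrees(np.arctan2(ex[1],ex[0])),"O",O)
e1=(ray(r,408,131,.03)+ray(r,408,174,.014))/2;e2=(ray(r,237,131,.03)+ray(r,237,174,.014))/2
e1=ray(r,408,147,.022);e2=ray(r,237,147,.022)
d=e1-e2;c=(e1+e2)/2;print("bar",c.round(4),np.linalg.norm(d),np.degrees(np.arctan2(d[1],d[0])),"cr",((c-O)@ex).round(4),((c-O)@ey).round(4))
print(ray(r,320,118,.036),ray(r,320,175,.010))
```

```text
[0.69356291 0.07118626] [0.49157195 0.02137318] 0.20804252311759022 13.853314855312044 O [ 5.81652060e-01  1.21864802e-01 -1.48783853e-17]
bar [ 0.5676 -0.0341  0.022 ] 0.1335286958770167 20.89998205343471 cr -0.051 -0.148
[ 0.5579306  -0.01400528  0.036     ] [ 0.57458804 -0.05820702  0.01      ]
```

Wrist view: bar horizontal at (237-408,147), square to and centred on the fingers (x≈322), with the ramp beyond it. Position agrees with the first measurement. Descending behind it.

jog_arm(moves=[{"dx": 0,"dy": 0,"dz": -0.15,"yaw": 0,"jaw": 0.85},{"dx": 0,"dy": 0,"dz": -0.28,"yaw": 0,"jaw": 0.85},{"dx": 0,"dy": 0,"dz": -0.38,"yaw": 0,"jaw": 0.85},{"dx": 0,"dy": 0,"dz": -0.45,"yaw": 0,"jaw": 0.85},{"dx": 0,"dy": 0,"dz": -0.48,"yaw": 0,"jaw": 0.85},{"dx": 0,"dy": 0,"dz": -0.48,"yaw": 0,"jaw": 0.85},{"dx": 0,"dy": 0,"dz": -0.48,"yaw": 0,"jaw": 0.85}])

```text
clock: 2.88
tool_pos: [0.5855, -0.0805, 0.0072]
eef_rot: [1.78, 2.586, 0.003]
wrist_force: [-0.8, -0.1, 0.1]
grip_width: 0.0725
grasp_force: 0.0
```

Run:
```python
from h import *
import cv2
r=optics.read_camera("wrist");cv2.imwrite("pics/w2.png",r["frame"][...,::-1]);print(sensors.observe()["tool_pos"])
```

```text
[ 0.58556061 -0.08061802  0.00736293]
```

View pics/w2.png

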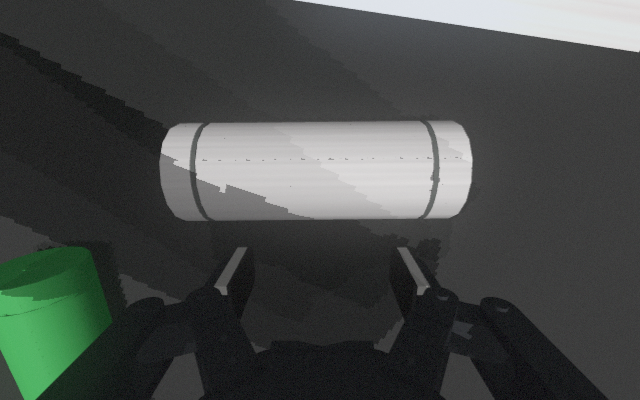

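Fingers at (235) and (408) straddle the bar's centre (316) and are parallel to it. Starting the roll with a slow straightening turn.

jog_arm(moves=[{"dx": -0.004,"dy": 0.012,"dz": -0.01,"yaw": 0,"jaw": 0.85},{"dx": -0.008,"dy": 0.024,"dz": -0.02,"yaw": 0,"jaw": 0.85},{"dx": -0.012,"dy": 0.037,"dz": -0.02,"yaw": 0,"jaw": 0.85},{"dx": -0.015,"dy": 0.049,"dz": -0.02,"yaw": 0,"jaw": 0.85},{"dx": -0.019,"dy": 0.061,"dz": -0.02,"yaw": 0,"jaw": 0.85},{"dx": -0.022,"dy": 0.073,"dz": -0.02,"yaw": 0,"jaw": 0.85},{"dx": -0.027,"dy": 0.083,"dz": -0.02,"yaw": -0.003,"jaw": 0.85},{"dx": -0.032,"dy": 0.093,"dz": -0.02,"yaw": -0.006,"jaw": 0.85},{"dx": -0.036,"dy": 0.103,"dz": -0.02,"yaw": -0.009,"jaw": 0.85},{"dx": -0.041,"dy": 0.113,"dz": -0.02,"yaw": -0.012,"jaw": 0.85},{"dx": -0.045,"dy": 0.123,"dz": -0.02,"yaw": -0.015,"jaw": 0.85},{"dx": -0.05,"dy": 0.133,"dz": -0.02,"yaw": -0.018,"jaw": 0.85},{"dx": -0.054,"dy": 0.143,"dz": -0.02,"yaw": -0.021,"jaw": 0.85},{"dx": -0.059,"dy": 0.153,"dz": -0.02,"yaw": -0.024,"jaw": 0.85},{"dx": -0.063,"dy": 0.163,"dz": -0.02,"yaw": -0.027,"jaw": 0.85},{"dx": -0.068,"dy": 0.173,"dz": -0.02,"yaw": -0.03,"jaw": 0.85},{"dx": -0.072,"dy": 0.183,"dz": -0.02,"yaw": -0.033,"jaw": 0.85},{"dx": -0.077,"dy": 0.193,"dz": -0.02,"yaw": -0.036,"jaw": 0.85},{"dx": -0.081,"dy": 0.203,"dz": -0.02,"yaw": -0.039,"jaw": 0.85},{"dx": -0.086,"dy": 0.213,"dz": -0.02,"yaw": -0.042,"jaw": 0.85}])

```text
clock: 4.6
tool_pos: [0.5669, -0.0378, 0.0013]
eef_rot: [1.949, 2.464, 0.0]
wrist_force: [0.9, -1.0, -0.2]
grip_width: 0.0726
grasp_force: 0.1
```

Run:
```python
from h import *
import cv2
r=optics.read_camera("wrist");cv2.imwrite("pics/w3.png",r["frame"][...,::-1]);print(sensors.observe()["tool_pos"])
```

```text
[ 0.56666502 -0.03729713  0.00125561]
```

View pics/w3.png

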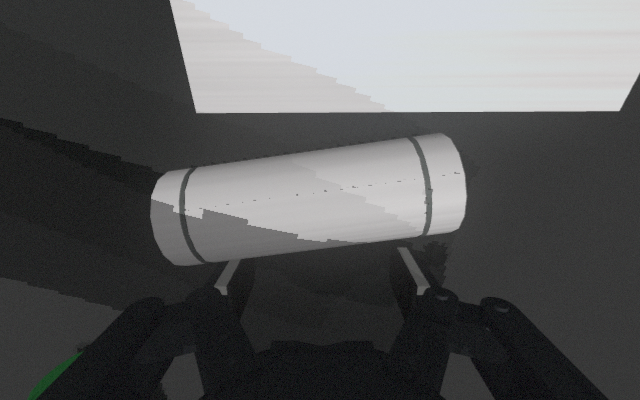

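The ramp foot is level at row 112, so the tool is aligned with the cradle. The bar rolled without turning: it still tilts about 7°, with only the left finger touching. I'll open the fingers fully, shift toward its trailing end for more lever, and let the ramp foot square it up.

jog_arm(moves=[{"dx": -0.008,"dy": 0.008,"dz": -0.005,"yaw": 0,"jaw": 0.9},{"dx": -0.016,"dy": 0.016,"dz": -0.01,"yaw": 0,"jaw": 0.95},{"dx": -0.024,"dy": 0.025,"dz": -0.015,"yaw": 0,"jaw": 1},{"dx": -0.032,"dy": 0.034,"dz": -0.02,"yaw": 0,"jaw": 1},{"dx": -0.04,"dy": 0.043,"dz": -0.02,"yaw": 0,"jaw": 1},{"dx": -0.043,"dy": 0.053,"dz": -0.02,"yaw": 0,"jaw": 1},{"dx": -0.045,"dy": 0.063,"dz": -0.02,"yaw": 0,"jaw": 1},{"dx": -0.047,"dy": 0.072,"dz": -0.02,"yaw": 0,"jaw": 1},{"dx": -0.05,"dy": 0.082,"dz": -0.02,"yaw": 0,"jaw": 1},{"dx": -0.052,"dy": 0.092,"dz": -0.02,"yaw": 0,"jaw": 1},{"dx": -0.054,"dy": 0.101,"dz": -0.02,"yaw": 0,"jaw": 1},{"dx": -0.057,"dy": 0.111,"dz": -0.02,"yaw": 0,"jaw": 1},{"dx": -0.059,"dy": 0.121,"dz": -0.02,"yaw": 0,"jaw": 1},{"dx": -0.061,"dy": 0.13,"dz": -0.02,"yaw": 0,"jaw": 1},{"dx": -0.063,"dy": 0.14,"dz": -0.02,"yaw": 0,"jaw": 1},{"dx": -0.066,"dy": 0.15,"dz": -0.02,"yaw": 0,"jaw": 1},{"dx": -0.068,"dy": 0.16,"dz": -0.02,"yaw": 0,"jaw": 1},{"dx": -0.07,"dy": 0.169,"dz": -0.018,"yaw": 0,"jaw": 1},{"dx": -0.073,"dy": 0.179,"dz": -0.015,"yaw": 0,"jaw": 1},{"dx": -0.075,"dy": 0.188,"dz": -0.012,"yaw": 0,"jaw": 1}])

```text
clock: 6.32
tool_pos: [0.5518, -0.0002, -0.001]
eef_rot: [-1.948, -2.465, 0.0]
wrist_force: [0.1, -2.3, 1.4]
grip_width: 0.0859
grasp_force: 0.8
```

Run:
```python
from h import *
import cv2
r=optics.read_camera("wrist");cv2.imwrite("pics/w4.png",r["frame"][...,::-1]);print(sensors.observe()["tool_pos"])
```

```text
[ 5.51849825e-01  2.99400946e-04 -9.10815804e-04]
```

View pics/w4.png

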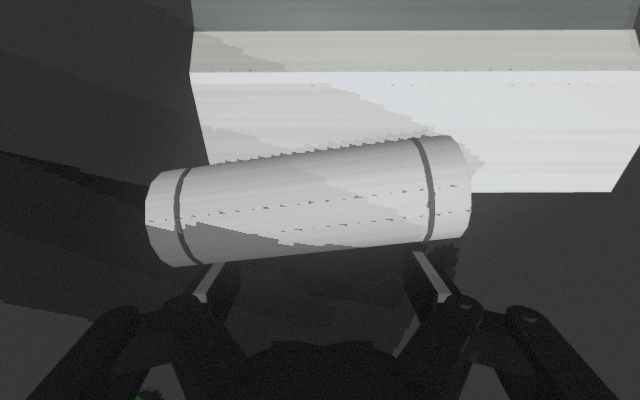

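Tilt is down to about 5.5° (end mid-points (146,215) and (470,190)), and the leading end is on the ramp. I'll continue slowly and track the tilt numerically from the bar's rear edge.

jog_arm(moves=[{"dx": -0.002,"dy": 0.009,"dz": 0.002,"yaw": 0,"jaw": 1},{"dx": -0.004,"dy": 0.018,"dz": 0.004,"yaw": 0,"jaw": 1},{"dx": -0.007,"dy": 0.027,"dz": 0.006,"yaw": 0,"jaw": 1},{"dx": -0.009,"dy": 0.036,"dz": 0.008,"yaw": 0,"jaw": 1},{"dx": -0.011,"dy": 0.045,"dz": 0.01,"yaw": 0,"jaw": 1},{"dx": -0.013,"dy": 0.054,"dz": 0.012,"yaw": 0,"jaw": 1},{"dx": -0.015,"dy": 0.063,"dz": 0.014,"yaw": 0,"jaw": 1},{"dx": -0.017,"dy": 0.072,"dz": 0.016,"yaw": 0,"jaw": 1},{"dx": -0.019,"dy": 0.081,"dz": 0.018,"yaw": 0,"jaw": 1},{"dx": -0.021,"dy": 0.09,"dz": 0.02,"yaw": 0,"jaw": 1}])

```text
clock: 7.2
tool_pos: [0.5484, 0.0169, 0.0034]
eef_rot: [1.948, 2.463, 0.001]
wrist_force: [1.1, -5.7, 3.1]
grip_width: 0.0855
grasp_force: 2.8
```

```bash
cat > tilt.py <<'E'
from h import *
import cv2,sys
def edge(g):
    c=np.arange(255,396);v=[np.where(g[150:300,i]>75)[0].max()+150 for i in c]
    p=np.polyfit(c,v,1);q=np.abs(np.polyval(p,c)-v)<4;return np.polyfit(c[q],np.array(v)[q],1),q.mean()
if __name__=="__main__":
    for f in ("w2","w3","w4"):
        p,q=edge(cv2.imread(f"pics/{f}.png",0));print(f,np.degrees(np.arctan(p[0])).round(2),np.polyval(p,320).round(1),q)
    r=optics.read_camera("wrist")["frame"];n=sys.argv[1];cv2.imwrite(f"pics/{n}.png",r[...,::-1])
    p,q=edge(cv2.cvtColor(r,cv2.COLOR_RGB2GRAY));print(n,np.degrees(np.arctan(p[0])).round(2),np.polyval(p,320).round(1),q);s=sensors.observe();print(s["tool_pos"],s["wrist_force"])
E
python3 tilt.py w5
```

```text
w2 -0.16 218.9 1.0
w3 -7.02 247.9 1.0
w4 -5.8 251.0 1.0
w5 -0.0 262.0 1.0
[0.54828337 0.0175103  0.00341903] [ 0.89996367 -5.34804611  3.30510805]
```

Tilt is now 0°, so the bar is squared against both fingers. Continuing up the ramp.

jog_arm(moves=[{"dx": -0.002,"dy": 0.01,"dz": 0.002,"yaw": 0,"jaw": 1},{"dx": -0.005,"dy": 0.019,"dz": 0.004,"yaw": 0,"jaw": 1},{"dx": -0.007,"dy": 0.029,"dz": 0.006,"yaw": 0,"jaw": 1},{"dx": -0.009,"dy": 0.039,"dz": 0.008,"yaw": 0,"jaw": 1},{"dx": -0.012,"dy": 0.049,"dz": 0.01,"yaw": 0,"jaw": 1},{"dx": -0.014,"dy": 0.058,"dz": 0.012,"yaw": 0,"jaw": 1},{"dx": -0.016,"dy": 0.068,"dz": 0.014,"yaw": 0,"jaw": 1},{"dx": -0.019,"dy": 0.078,"dz": 0.016,"yaw": 0,"jaw": 1},{"dx": -0.021,"dy": 0.087,"dz": 0.018,"yaw": 0,"jaw": 1},{"dx": -0.023,"dy": 0.097,"dz": 0.02,"yaw": 0,"jaw": 1},{"dx": -0.025,"dy": 0.107,"dz": 0.022,"yaw": 0,"jaw": 1},{"dx": -0.028,"dy": 0.117,"dz": 0.024,"yaw": 0,"jaw": 1},{"dx": -0.03,"dy": 0.126,"dz": 0.026,"yaw": 0,"jaw": 1},{"dx": -0.032,"dy": 0.136,"dz": 0.028,"yaw": 0,"jaw": 1},{"dx": -0.035,"dy": 0.146,"dz": 0.03,"yaw": 0,"jaw": 1},{"dx": -0.037,"dy": 0.155,"dz": 0.032,"yaw": 0,"jaw": 1}])

```text
clock: 8.58
tool_pos: [0.5407, 0.0481, 0.0097]
eef_rot: [1.948, 2.463, 0.0]
wrist_force: [1.0, -5.7, 3.1]
grip_width: 0.0855
grasp_force: 2.7
```

```bash
python3 tilt.py w6|tail -2
```

```text
w6 -0.61 265.5 1.0
[0.54068115 0.04871065 0.00969105] [ 0.62704432 -2.99032551  2.09054522]
```

jog_arm(moves=[{"dx": -0.001,"dy": 0.006,"dz": 0.002,"yaw": 0,"jaw": 1},{"dx": -0.003,"dy": 0.012,"dz": 0.004,"yaw": 0,"jaw": 1},{"dx": -0.004,"dy": 0.018,"dz": 0.005,"yaw": 0,"jaw": 1},{"dx": -0.006,"dy": 0.023,"dz": 0.005,"yaw": 0,"jaw": 1},{"dx": -0.007,"dy": 0.029,"dz": 0.005,"yaw": 0,"jaw": 1},{"dx": -0.008,"dy": 0.035,"dz": 0.005,"yaw": 0,"jaw": 1},{"dx": -0.01,"dy": 0.041,"dz": 0.005,"yaw": 0,"jaw": 1},{"dx": -0.011,"dy": 0.047,"dz": 0.005,"yaw": 0,"jaw": 1},{"dx": -0.013,"dy": 0.053,"dz": 0.005,"yaw": 0,"jaw": 1},{"dx": -0.014,"dy": 0.058,"dz": 0.005,"yaw": 0,"jaw": 1},{"dx": -0.015,"dy": 0.064,"dz": 0.005,"yaw": 0,"jaw": 1},{"dx": -0.017,"dy": 0.07,"dz": 0.005,"yaw": 0,"jaw": 1},{"dx": -0.018,"dy": 0.076,"dz": 0.005,"yaw": 0,"jaw": 1},{"dx": -0.02,"dy": 0.082,"dz": 0.005,"yaw": 0,"jaw": 1},{"dx": -0.021,"dy": 0.088,"dz": 0.005,"yaw": 0,"jaw": 1},{"dx": -0.022,"dy": 0.094,"dz": 0.005,"yaw": 0,"jaw": 1},{"dx": -0.022,"dy": 0.094,"dz": 0.005,"yaw": 0,"jaw": 1},{"dx": -0.022,"dy": 0.094,"dz": 0.005,"yaw": 0,"jaw": 1}])

```text
clock: 10.13
tool_pos: [0.5359, 0.0675, 0.0103]
eef_rot: [1.948, 2.465, 0.0]
wrist_force: [0.0, 0.5, -0.2]
grip_width: 0.0856
grasp_force: 0.0
```

```bash
python3 tilt.py w7|tail -2
```

```text
w7 -0.0 293.0 1.0
[0.53593056 0.06738436 0.01034665] [-0.23099072 -0.31818288 -0.10596351]
```

View pics/w7.png

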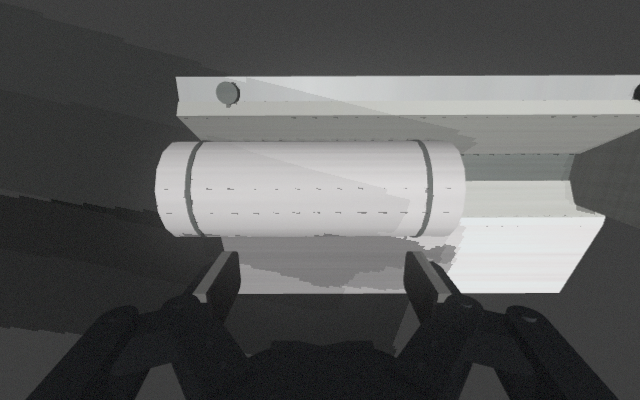

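The bar lies in the groove, level, with ends at columns 155 and 465. Its -x end sticks out of the open end. I'll measure the end position.

Run:
```python
from h import *
r=optics.read_camera("wrist");O=np.array([.5814,.1205,0]);t=np.radians(13.4);ex=np.array([np.cos(t),np.sin(t),0]);ey=np.array([-ex[1],ex[0],0])
for u,v,z in((155,190,.027),(465,190,.027),(185,190,.049),(195,150,.04),(178,77,.04)):
    p=ray(r,u,v,z)-O;print(u,v,(p@ex).round(4),(p@ey).round(4))
for X,Y in ((-.15,-.041),(-.15,0),(-.058,0)): print(X,Y,(O+ex*X+ey*Y)[:2].round(4))
```

```text
155 190 -0.1336 0.001
465 190 0.0096 0.0008
185 190 -0.1087 0.0072
195 150 -0.1068 0.0211
178 77 -0.1094 0.0479
-0.15 -0.041 [0.445  0.0459]
-0.15 0 [0.4355 0.0857]
-0.058 0 [0.525  0.1071]
```

jog_arm(moves=[{"dx": 0.005,"dy": -0.02,"dz": 0.05,"yaw": 0,"jaw": 1},{"dx": 0.005,"dy": -0.02,"dz": 0.15,"yaw": 0,"jaw": 1},{"dx": 0.005,"dy": -0.02,"dz": 0.3,"yaw": 0,"jaw": 1},{"dx": 0.005,"dy": -0.02,"dz": 0.4,"yaw": 0,"jaw": 1},{"dx": -0.1,"dy": 0,"dz": 0.42,"yaw": 0,"jaw": 0.8},{"dx": -0.25,"dy": 0.03,"dz": 0.42,"yaw": 0,"jaw": 0.5},{"dx": -0.4,"dy": 0.06,"dz": 0.42,"yaw": 0,"jaw": 0.2},{"dx": -0.5,"dy": 0.08,"dz": 0.42,"yaw": 0,"jaw": 0},{"dx": -0.55,"dy": 0.08,"dz": 0.42,"yaw": 0,"jaw": 0},{"dx": -0.55,"dy": 0.08,"dz": 0.42,"yaw": 0,"jaw": 0},{"dx": -0.55,"dy": 0.08,"dz": 0.3,"yaw": 0,"jaw": 0},{"dx": -0.55,"dy": 0.08,"dz": 0.18,"yaw": 0,"jaw": 0},{"dx": -0.55,"dy": 0.08,"dz": 0.09,"yaw": 0,"jaw": 0},{"dx": -0.55,"dy": 0.08,"dz": 0.04,"yaw": 0,"jaw": 0},{"dx": -0.55,"dy": 0.08,"dz": 0.04,"yaw": 0,"jaw": 0},{"dx": -0.55,"dy": 0.08,"dz": 0.04,"yaw": 0,"jaw": 0}])

```text
clock: 11.57
tool_pos: [0.4267, 0.0829, 0.0186]
eef_rot: [1.949, 2.464, -0.001]
wrist_force: [0.8, 0.4, -0.1]
grip_width: 0.0001
grasp_force: 0.0
```

Run:
```python
from h import *
import cv2
s=sensors.observe();print(s["tool_pos"],s["wrist_force"])
r=optics.read_camera("wrist");a=cv2.resize(r["frame"][...,::-1],(400,250))
t=optics.read_camera("top");b=cv2.resize(t["frame"][145:235,245:365,::-1],(400,300))
q=optics.read_camera("scene");c=cv2.resize(q["frame"][170:275,280:420,::-1],(400,300))
im=np.zeros((550,800,3),np.uint8);im[:250,:400]=a;im[250:,:400]=b;im[250:,400:]=c;cv2.imwrite("pics/combo.png",im)
```

```text
[0.42666021 0.08292247 0.01862186] [ 0.80516067  0.38930834 -0.10653716]
```

View pics/combo.png

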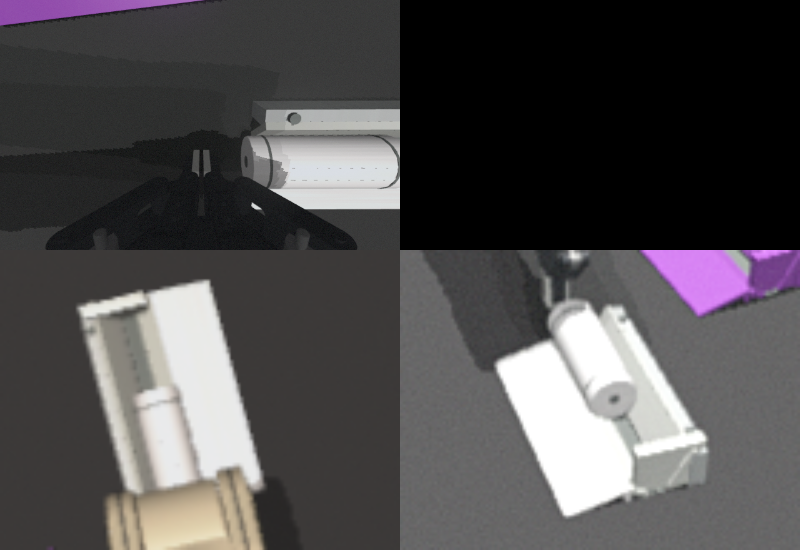

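Bar is in the groove with its open end at (243-270,160) in the wrist view. The shut fingers are centred on it at (201,165), and nothing stands between. Pushing lengthwise.

jog_arm(moves=[{"dx": 0.012,"dy": 0.003,"dz": 0.01,"yaw": 0,"jaw": 0},{"dx": 0.024,"dy": 0.006,"dz": 0.02,"yaw": 0,"jaw": 0},{"dx": 0.036,"dy": 0.009,"dz": 0.025,"yaw": 0,"jaw": 0},{"dx": 0.049,"dy": 0.012,"dz": 0.025,"yaw": 0,"jaw": 0},{"dx": 0.061,"dy": 0.015,"dz": 0.025,"yaw": 0,"jaw": 0},{"dx": 0.073,"dy": 0.018,"dz": 0.025,"yaw": 0,"jaw": 0},{"dx": 0.085,"dy": 0.02,"dz": 0.025,"yaw": 0,"jaw": 0},{"dx": 0.097,"dy": 0.023,"dz": 0.025,"yaw": 0,"jaw": 0},{"dx": 0.109,"dy": 0.026,"dz": 0.025,"yaw": 0,"jaw": 0},{"dx": 0.122,"dy": 0.029,"dz": 0.025,"yaw": 0,"jaw": 0},{"dx": 0.134,"dy": 0.032,"dz": 0.025,"yaw": 0,"jaw": 0},{"dx": 0.146,"dy": 0.035,"dz": 0.025,"yaw": 0,"jaw": 0},{"dx": 0.158,"dy": 0.038,"dz": 0.025,"yaw": 0,"jaw": 0},{"dx": 0.17,"dy": 0.041,"dz": 0.025,"yaw": 0,"jaw": 0},{"dx": 0.182,"dy": 0.044,"dz": 0.025,"yaw": 0,"jaw": 0},{"dx": 0.195,"dy": 0.046,"dz": 0.025,"yaw": 0,"jaw": 0},{"dx": 0.207,"dy": 0.049,"dz": 0.025,"yaw": 0,"jaw": 0},{"dx": 0.219,"dy": 0.052,"dz": 0.025,"yaw": 0,"jaw": 0},{"dx": 0.231,"dy": 0.055,"dz": 0.025,"yaw": 0,"jaw": 0},{"dx": 0.243,"dy": 0.058,"dz": 0.025,"yaw": 0,"jaw": 0}])

```text
clock: 13.38
tool_pos: [0.4747, 0.095, 0.0232]
eef_rot: [1.948, 2.465, -0.0]
wrist_force: [-1.8, -1.5, -1.1]
grip_width: 0.0
grasp_force: 1.1
```

jog_arm(moves=[{"dx": 0.012,"dy": 0.003,"dz": 0,"yaw": 0,"jaw": 0},{"dx": 0.024,"dy": 0.006,"dz": 0,"yaw": 0,"jaw": 0},{"dx": 0.036,"dy": 0.009,"dz": 0,"yaw": 0,"jaw": 0},{"dx": 0.049,"dy": 0.012,"dz": 0,"yaw": 0,"jaw": 0},{"dx": 0.061,"dy": 0.015,"dz": 0,"yaw": 0,"jaw": 0},{"dx": 0.073,"dy": 0.018,"dz": 0,"yaw": 0,"jaw": 0},{"dx": 0.085,"dy": 0.02,"dz": 0,"yaw": 0,"jaw": 0},{"dx": 0.097,"dy": 0.023,"dz": 0,"yaw": 0,"jaw": 0}])

```text
clock: 14.05
tool_pos: [0.4942, 0.0996, 0.0233]
eef_rot: [1.948, 2.465, 0.0]
wrist_force: [-2.3, -0.2, -1.2]
grip_width: 0.0001
grasp_force: 1.0
```

jog_arm(moves=[{"dx": 0.01,"dy": 0.002,"dz": 0,"yaw": 0,"jaw": 0},{"dx": 0.02,"dy": 0.005,"dz": 0,"yaw": 0,"jaw": 0},{"dx": 0.029,"dy": 0.007,"dz": 0,"yaw": 0,"jaw": 0},{"dx": 0.039,"dy": 0.009,"dz": 0,"yaw": 0,"jaw": 0},{"dx": 0.049,"dy": 0.012,"dz": 0,"yaw": 0,"jaw": 0},{"dx": 0.058,"dy": 0.014,"dz": 0,"yaw": 0,"jaw": 0},{"dx": 0.068,"dy": 0.016,"dz": 0,"yaw": 0,"jaw": 0},{"dx": 0.078,"dy": 0.019,"dz": 0,"yaw": 0,"jaw": 0},{"dx": 0.088,"dy": 0.021,"dz": 0,"yaw": 0,"jaw": 0},{"dx": 0.097,"dy": 0.023,"dz": 0,"yaw": 0,"jaw": 0},{"dx": 0.105,"dy": 0.025,"dz": 0,"yaw": 0,"jaw": 0}])

```text
clock: 14.97
tool_pos: [0.5151, 0.1046, 0.0233]
eef_rot: [1.948, 2.465, 0.0]
wrist_force: [-2.1, -0.8, -1.9]
grip_width: 0.0001
grasp_force: 1.2
```

jog_arm(moves=[{"dx": 0.006,"dy": 0.0015,"dz": 0,"yaw": 0,"jaw": 0},{"dx": 0.012,"dy": 0.003,"dz": 0,"yaw": 0,"jaw": 0},{"dx": 0.018,"dy": 0.0045,"dz": 0,"yaw": 0,"jaw": 0},{"dx": 0.024,"dy": 0.006,"dz": 0,"yaw": 0,"jaw": 0}])

```text
clock: 15.3
tool_pos: [0.5198, 0.1058, 0.0233]
eef_rot: [1.948, 2.465, 0.0]
wrist_force: [-2.4, -0.8, -0.5]
grip_width: 0.0005
grasp_force: 1.2
```

jog_arm(moves=[{"dx": 0.006,"dy": 0.0015,"dz": 0,"yaw": 0,"jaw": 0},{"dx": 0.012,"dy": 0.003,"dz": 0,"yaw": 0,"jaw": 0},{"dx": 0.018,"dy": 0.0045,"dz": 0,"yaw": 0,"jaw": 0}])

```text
clock: 15.55
tool_pos: [0.5234, 0.1067, 0.0233]
eef_rot: [1.948, 2.465, 0.0]
wrist_force: [-2.6, -0.9, -0.6]
grip_width: 0.0003
grasp_force: 1.1
```

jog_arm(moves=[{"dx": 0.006,"dy": 0.0015,"dz": 0,"yaw": 0,"jaw": 0},{"dx": 0.012,"dy": 0.003,"dz": 0,"yaw": 0,"jaw": 0},{"dx": 0.018,"dy": 0.0045,"dz": 0,"yaw": 0,"jaw": 0}])

```text
clock: 15.8
tool_pos: [0.527, 0.1076, 0.0233]
eef_rot: [1.948, 2.465, -0.0]
wrist_force: [-2.1, 0.2, -0.2]
grip_width: 0.0003
grasp_force: 1.2
```

jog_arm(moves=[{"dx": 0.005,"dy": 0.001,"dz": 0,"yaw": 0,"jaw": 0},{"dx": 0.01,"dy": 0.0024,"dz": 0,"yaw": 0,"jaw": 0}])

```text
clock: 15.97
tool_pos: [0.5274, 0.1077, 0.0231]
eef_rot: [-1.946, -2.463, 0.004]
wrist_force: [-15.2, -3.3, 9.0]
grip_width: -0.0002
grasp_force: 7.6
```

jog_arm(moves=[{"dx": 0.005,"dy": 0.001,"dz": 0,"yaw": 0,"jaw": 0},{"dx": 0.01,"dy": 0.0024,"dz": 0,"yaw": 0,"jaw": 0}])

```text
clock: 16.13
tool_pos: [0.5274, 0.1077, 0.0226]
eef_rot: [-1.945, -2.46, 0.009]
wrist_force: [-22.5, -4.6, 15.1]
grip_width: 0.0003
grasp_force: 11.9
```

The force rose sharply at TCP cradle x ≈ -55 mm, where the end face should be at -40 mm, so the bar is against the stop. Backing off, then lifting clear.

jog_arm(moves=[{"dx": -0.015,"dy": -0.004,"dz": 0,"yaw": 0,"jaw": 0},{"dx": -0.025,"dy": -0.006,"dz": 0,"yaw": 0,"jaw": 0},{"dx": -0.05,"dy": -0.012,"dz": 0,"yaw": 0,"jaw": 0},{"dx": -0.1,"dy": -0.024,"dz": 0,"yaw": 0,"jaw": 0},{"dx": -0.2,"dy": -0.048,"dz": 0.02,"yaw": 0,"jaw": 0},{"dx": -0.25,"dy": -0.06,"dz": 0.15,"yaw": 0,"jaw": 0},{"dx": -0.25,"dy": -0.06,"dz": 0.35,"yaw": 0,"jaw": 0},{"dx": -0.3,"dy": -0.06,"dz": 0.55,"yaw": 0,"jaw": 0},{"dx": -0.4,"dy": 0.1,"dz": 0.75,"yaw": 0,"jaw": 0},{"dx": -0.4,"dy": 0.3,"dz": 0.9,"yaw": 0,"jaw": 0},{"dx": -0.4,"dy": 0.5,"dz": 0.9,"yaw": 0,"jaw": 0},{"dx": -0.4,"dy": 0.7,"dz": 0.9,"yaw": 0,"jaw": 0},{"dx": -0.4,"dy": 0.9,"dz": 0.9,"yaw": 0,"jaw": 0},{"dx": -0.4,"dy": 0.9,"dz": 0.9,"yaw": 0,"jaw": 0}])

```text
clock: 17.3
tool_pos: [0.4493, 0.2957, 0.2038]
eef_rot: [-1.938, -2.471, -0.005]
wrist_force: [-0.8, 0.1, -0.5]
grip_width: 0.0
grasp_force: 0.0
```

Run:
```python
from h import *
import cv2
O=np.array([.5814,.1205,0]);t=np.radians(13.4);ex=np.array([np.cos(t),np.sin(t),0]);ey=np.array([-ex[1],ex[0],0])
t=optics.read_camera("top");p=[proj(t,O+ex*x+np.array([0,0,.049])) for x in (-.04,.08)];print(p)
g=cv2.cvtColor(t["frame"],cv2.COLOR_RGB2GRAY).astype(float)
# brightness along the bar's top line, cradle x from -60 to 95 mm
for x in range(-64,98,4):
    u,v=proj(t,O+ex*x/1000+np.array([0,0,.046]));print(x,int(cv2.getRectSubPix(g.astype(np.float32),(1,1),(float(u),float(v)))[0,0]),end="; ")
q=optics.read_camera("scene");cv2.imwrite("pics/final.png",np.hstack([cv2.resize(t["frame"][145:235,245:365,::-1],(400,300)),cv2.resize(q["frame"][170:275,280:420,::-1],(400,300))]))
s=sensors.observe();print(s["tool_pos"],s["wrist_force"],s["clock"])
```

```text
[array([293.90624024, 199.25502536]), array([283.95415358, 161.37793874])]
-64 134; -60 137; -56 137; -52 135; -48 129; -44 111; -40 163; -36 231; -32 232; -28 198; -24 216; -20 234; -16 233; -12 234; -8 234; -4 234; 0 234; 4 234; 8 234; 12 232; 16 232; 20 233; 24 234; 28 234; 32 233; 36 232; 40 233; 44 234; 48 234; 52 234; 56 234; 60 232; 64 204; 68 208; 72 233; 76 233; 80 232; 84 232; 88 226; 92 147; 96 57; [0.45009025 0.29194735 0.20316467] [-0.10294841 -0.94966417  0.09636017] 17.4
```

The brightness profile shows the bar spanning cradle x = -40 to 80 mm, with its ring lines symmetric about 20. That is seated against the stop, with the arm clear.

```bash
python3 -c "
from cell import workorder;print(workorder.hand_in())"
```

```text
the job is handed in; nothing more can be done
None
```

The bar was rolled over the ridge into the V-groove and pushed against the stop, and the job was handed in at about 17 s with the fingers clear; the last camera check put it at cradle x = -40 to 80 mm, the seat position, but the hand-in returned no verdict.

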